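# Hold a valve spring at its fitted height on the spring tester

### The arm

A 7-joint arm with a two-finger parallel gripper is mounted at the origin on a cart in front of the work surface, level with it; the furniture and walls round the work are solid. World frame = base frame: x ahead of the robot, y to its left, z up, the work surface at z = 0. Lengths are in m, angles in rad, forces in N, time in s.
With the tool pointing down it reaches from about 0.35 to 0.9 m from the base axis. Payload 8.1 kg.
Tool frame: the origin (TCP) lies where the fingers leave the gripper's body, on its centre line; the fingertips stand 66 mm ahead of it and the grasp point (between the pads) lies 47 mm ahead of it; z points along the fingers, y is the line along which they close (so a half turn about z gives the same grasp; the last joint's range is limited). The gripper opens to 92 mm and grips with 3 to 60 N. Pads are 19 mm wide; open, the fingers measure 130 mm over their backs; the gripper's body (75 mm by 190 mm) begins 47 mm behind the grasp point.
Start: joints at [1.026, 0.434, 0.025, 1.573, -0.012, 1.134, -0.075], TCP at [0.267, -0.565, 0.292] pointing down, gripper open.
Joint ranges: [-2.62, 2.62], [-0.44, 2.09], [-1.27, 1.32], [0.08, 2.57], [-1.32, 4.46], [0.12, 2], [-2.74, 2.74]. Speed limits (rad/s): [2.22, 2.22, 3.01, 3.01, 3.14, 3.14, 3.14].

### API

Orientations are given as a rotation vector (axis times angle).
In Python, from cell import arm gives the robot as it stands.
- The arm moves only by the tool send_rows, never from a script. Its argument "motion" is text: rows parted by semicolons, each of 7 numbers parted by spaces: the closure, from 0 (fully open) to 1 (shut), then the shift along the world's x, y, z in m, then the turn, a rotation vector about the world's x, y, z in degrees. A call has 1 to 5 rows; each row shifts and turns the commanded pose from where the row before left it; what a row does not reach is not made up. A row lasts 1/8 s, in which the tool goes at most 62.5 mm and 10.7 degrees, less where a joint would pass 70% of its speed; a pose out of reach is approached as far as the arm can. A call is refused whole if a number of a shift passes 0.0625 or a number of a turn 10.7, either way. A call with a gripper value outside its range is refused whole. The fingers move at their own pace and stop on an object; "force" is the grip in N (left out, the last holds). Time passes only in rows, so rows that do not move let the fingers close. It gives the time, the measured TCP pose, the force, the opening and the grip force at its end, in the units of the state.
- arm.observe(): the state, without advancing time (a new reading comes with each control period).
- arm.get_image(name): name is "scene" or "top" or "wrist"; returns (picture, depth): 400x640x3 uint8, blue, green, red; 400x640 float32, m along the optical axis (not along the pixel's ray), 0 where there is no reading.
- arm.camera_model(name): a dict with "fx", "fy", "cx", "cy" (pixels), "view" (4x4, takes a point from world to camera coordinates). Camera axes: x right, y down, z forward; pixel columns grow to the right and rows downward; lengths in m; the calibration is good to about 2 mm. A picture is of the moment at which its call begins: read the wrist's pose just before it. camera_model takes no time and is no camera call; for the wrist camera it gives the pose at the moment of the call.
- arm.sign_off(): hands the job in; it is judged then, once.
The state is a dict: "clock": time; "joints": joint angles; "dq": joint speeds; "joint_efforts": joint torques, N m; "position": TCP position; "ee_rot": TCP orientation; "force": force on the tool from outside, world axes, zero at the start; "ft_torque": the same for the moment, N m; "width": opening from 0.0 (shut) to 1.0 (fully open); "gripper_force": force on a finger pad.
Only numpy, scipy, OpenCV 4.12 (cv2) and the standard library are available. Lean on these libraries where they do the work, as an engineer would, in place of code of your own. Each camera call takes 0.05 s, during which the arm holds its last target. There are 200 camera calls.

### The job

Check the big straight valve spring on the lever spring tester: stand it upright, retainer up, over the cone on the tester's small raised anvil, setting it down rather than dropping it, and let go of it. Then swing the lever over and press it by its handle until it lies level, which squeezes the spring from 60 mm to its fitted height of 46 mm (within 2 mm, and never below 40 mm on the way). Finish while still holding the lever down there by its handle, with nothing of the robot on the spring, so that the load can be read off the dial; leave the other loose parts where they are.

Things in the scene. Friction and masses are not known exactly. Their poses are not given: they have to be found in the camera images.
- spring: the valve spring to be tested: straight steel coil spring, 34 mm in diameter, 60 mm tall, with a flat round retainer on top; about 0.12 kg. It stands upright on the bench nearer the robot than the tray, the biggest of three loose springs there. Origin at the centre of its underside, z up. The coil is open below (bore 26 mm). Grip it across the coils at any height
- spring_crown (a point): centre of the top face of the straight spring's retainer, 34 mm in diameter: 60 mm above the spring's underside when free, 46 mm when squeezed to its fitted height (solid at 34 mm). Rate 3.5 N/mm, so 49 N at the fitted height
- tester: lever-type valve spring tester fixed to the bench: grey cast base 112 (x) by 190 (y, -73 to +117) by 30 mm high, round dial at its front (to 130 mm in -x). Origin on the bench under the anvil's axis, z up; the lever swings in its y-z plane. Nothing is over the anvil while the lever is laid back; the pivot's cheeks stand 63 mm and more to +y of the anvil's axis, 98 mm high
- anvil_top (a point): centre of the flat top of the tester's anvil, a raised steel disc 44 mm in diameter, its top 42 mm above the bench; as the scale's platform it gives 2 mm under the spring's full load. A centring cone for the spring's bore stands on it: 18 mm thick at the foot, 9 mm at the tip, 9 mm high
- pivot (a point): the lever's pivot, 80 mm to the tester's +y from the anvil's axis and 81 mm above the bench; the hinge axis lies along the tester's x
- lever (a joint): angle of the tester's lever, rad: 0 = level, handle to the tester's -y; grows as it is raised (1.57 upright, 2.25 laid back to +y). Starts at 1.9 to 2.15. The hinge is stiff (0.45 N m): unloaded, the lever stays where it is left. Its foot meets the free spring at about 0.21 and has squeezed it to 46 mm at 0; 0.03 rad more squeezes 2 mm more; no stop at 0
- handle (a point): middle of the lever's black revolving handle: 25 mm thick, 76 mm long, along the tester's x, on the -x side of the lever. At lever angle a it lies from the pivot, in the tester's axes, at x = -0.052, y = -0.240 cos a + 0.030 sin a, z = 0.240 sin a + 0.030 cos a (m): level, 111 mm above the bench. It spins freely on its pin, so the gripper can point down throughout; pressing takes about 15 N
- sleeve: the revolving black handle as a body; origin on its axis at the end next to the lever, from where it reaches 76 mm along its own -x
- foot (a point): lowest point of the lever's domed steel foot, which presses on the retainer; 80 mm from the pivot; 85 mm above the bench when the lever is level
- taper_spring_a: a smaller, tapered valve spring, 30 mm in diameter and 52 mm tall, standing loose on the bench; to be left alone. Origin at the centre of its underside
- taper_spring_b: another tapered valve spring of the same kind; to be left alone
- cap_near: loose camshaft bearing cap casting, 46 x 100 x 50 mm, at the right; to be left alone
- bucket_near: loose bucket tappet, 41 mm in diameter, 31 mm tall, at the right; to be left alone

How it is judged:
On the way, in this order (a step that is already met when the one before it is completed fails the run):
1. the straight spring stands upright over the cone, flat on the anvil, let go by the fingers (horizontal distance between spring and anvil_top below 0.007 m and z of spring in the frame of anvil_top between -0.003 and 0.002 m and angle between spring's own z axis and vertical below 0.08 rad and contact force between the fingers and spring below 0.1 N), for 0.2 s.
2. the lever has been swung over and begins to squeeze the spring (value of joint lever below 0.22 rad and z of spring_crown in the frame of spring below 0.058 m and contact force between the fingers and spring below 0.1 N), for 0.05 s.
At the end, for the whole second after the job is handed in: The straight spring stands upright on the anvil (within 7 mm of its axis), squeezed by the lever's foot to 46 mm within 2 mm, lever level, the fingers holding it there with at least 4 N and nothing of the robot on the spring; other loose parts within 20 mm of where they stood (all of step 1 and z of spring_crown in the frame of spring between 0.044 and 0.048 m and value of joint lever between -0.045 and 0.045 rad and distance between foot and spring_crown below 0.008 m and contact force between the fingers and sleeve above 4 N and contact force between the arm and spring below 0.1 N and distance of each of taper_spring_a, taper_spring_b, cap_near, bucket_near from where it was at the start of the episode below 0.02 m); the arm keeps its last pose, push and grip.
It fails at once if the spring is squeezed below 40 mm (z of spring_crown in the frame of spring below 0.04 m).
It fails at once if the spring is dropped (it falls freely, more than about 2 cm) (contact force between anything else and spring below 0.01 N and linear speed of spring above 0.65 m/s).
It fails at once if a bystanding part is knocked over or pushed away (distance of any of taper_spring_a, taper_spring_b, cap_near, bucket_near from where it was at the start of the episode above 0.03 m).
It also fails if it takes over 58 s, if anything falls off the work surface, if the arm or the gripper's body presses on something with over 40 N, if the wrist force passes 120 N, or if a joint passes its speed limit or range.

## Working session

There is one attempt and no reset: what is moved stays moved. The work goes in short steps, Python scripts to look and compute and a tool call to move; the robot and the scene stay as the last step left them, time stands still between calls to the robot, and variables do not carry over. Pictures are saved under pics/ and viewed, at most 10 in all, crops included, and the job is handed in when it is done.

Besides the shell and the picture viewer there is one more tool, called by a JSON object that holds its "api" and its "payload", one argument or row to a line. send_rows: Moves the arm, as the interface text tells. Its arguments: {"type":"object","properties":{"motion":{"type":"string"},"force":{"type":"number"}},"required":["motion"]}

```bash
mkdir -p pics
cat > h.py <<'E'
import numpy as np, cv2
from cell import arm
def cloud(n):
    im,d=arm.get_image(n); m=arm.camera_model(n)
    v,u=np.mgrid[:400,:640]
    P=np.stack([(u-m['cx'])/m['fx']*d,(v-m['cy'])/m['fy']*d,d],-1)
    V=np.array(m['view']); W=(P-V[:3,3])@V[:3,:3]
    W[d<=0]=np.nan
    return im,W
E
python3 - <<'E'
from h import *
for n in('top','scene'):
    im,W=cloud(n); cv2.imwrite(f'pics/{n}0.png',im); np.save(n+'.npy',W)
print(arm.observe())
E
```

```text
{'clock': 0.1, 'joints': array([ 1.02642109,  0.43516929,  0.02498327,  1.57401944, -0.01157673,
        1.13401589, -0.07510411]), 'dq': array([-0.00096033, -0.00183119,  0.00066371, -0.00247582, -0.00102687,
        0.00076059,  0.00098361]), 'joint_efforts': array([ 2.66288698e-03, -6.69121242e+01,  9.88070816e-01, -3.15143752e+01,
       -6.04524300e-02,  3.74777452e-02,  4.55322299e-05]), 'position': array([ 0.26700215, -0.56467934,  0.29150843]), 'ee_rot': array([-3.06393237e+00, -6.87894151e-01,  7.44453734e-04]), 'force': array([ 0.62182879, -0.03668756, -0.27315233]), 'ft_torque': array([ 0.0020091 ,  0.02351532, -0.00553317]), 'gripper_force': 0.0, 'width': 1.0013206841505906}
```

View pics/top0.png

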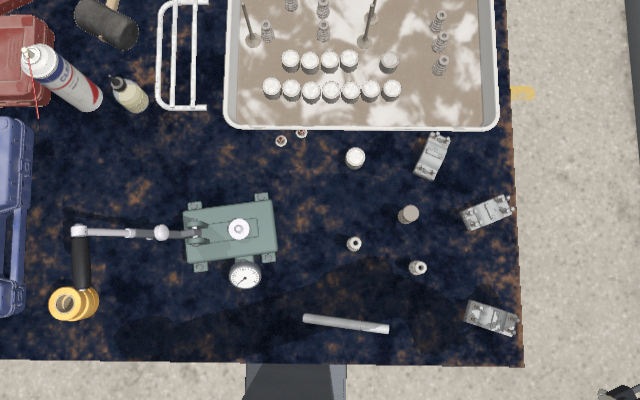

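View pics/scene0.png

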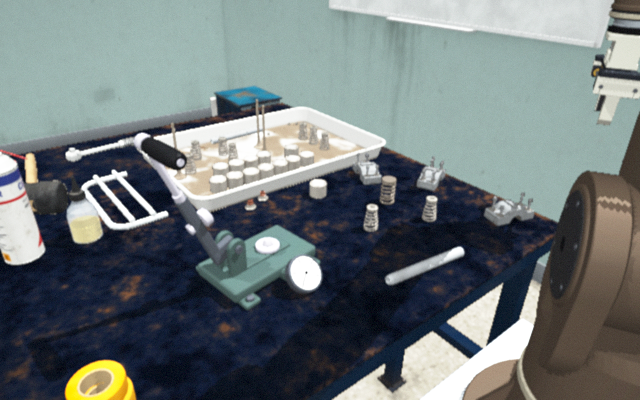

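The top view shows the straight spring at about (408,214), tapered springs at (354,244) and (418,268), the anvil at (238,230), and the lever laid back to the left with its handle at about (82,262). The scene view agrees with this: the straight spring is the largest, at (388,190).

```bash
python3 - <<'E'
from h import *
W=np.load('top.npy')
np.set_printoptions(precision=4,suppress=True)
def blob(name,u,v,r,z0,z1):
    p=W[v-r:v+r+1,u-r:u+r+1].reshape(-1,3); p=p[(p[:,2]>z0)&(p[:,2]<z1)]
    if len(p)==0: print(name,'none');return
    lo,hi=p.min(0),p.max(0)
    print(name,len(p),'mean',p.mean(0),'mid',(lo+hi)/2,'ext',hi-lo)
blob('spring',408,214,14,.05,.075)
blob('ta',354,244,14,.04,.07); blob('tb',418,268,14,.04,.07)
blob('anvil',238,230,14,.039,.046);blob('cone',238,230,14,.048,.06)
blob('bucket',355,157,14,.02,.04)
blob('handle',82,262,28,.15,.5)
blob('base',230,233,50,.022,.034)
# base yaw: min-area rect
p=W[190:285,170:290].reshape(-1,3); p=p[(p[:,2]>.025)&(p[:,2]<.034)]
print(cv2.minAreaRect((p[:,:2]*1000).astype(np.float32)))
# lever points & handle
p=W[215:300,60:215].reshape(-1,3); p=p[p[:,2]>.105]
print(len(p),p[:,2].max(),p[p[:,2].argmax()])
for u,v in[(78,231),(82,245),(82,262),(80,280),(130,233),(160,232),(245,275),(190,232)]: print(u,v,W[v,u])
print('bench',W[300,250],W[200,330])
E
python3 -c "
import cv2
a=cv2.imread('pics/top0.png')[180:300,40:290];cv2.imwrite('pics/c1.png',cv2.resize(a,None,fx=3.2,fy=3.2,interpolation=2))"
```

```text
spring 227 mean [ 0.5505 -0.2581  0.0595] mid [ 0.551  -0.2584  0.0573] ext [0.0335 0.0324 0.0126]
ta 95 mean [ 0.4889 -0.1466  0.0513] mid [ 0.4894 -0.1467  0.0478] ext [0.0226 0.0208 0.0149]
tb 105 mean [ 0.4414 -0.2786  0.0508] mid [ 0.4414 -0.2792  0.0477] ext [0.0221 0.0229 0.015 ]
anvil 289 mean [0.5141 0.0918 0.042 ] mid [0.5139 0.0961 0.0425] ext [0.0415 0.0505 0.0069]
cone 31 mean [0.5141 0.0911 0.0502] mid [0.5132 0.0921 0.0521] ext [0.0122 0.0129 0.0081]
bucket 297 mean [ 0.6726 -0.1478  0.0307] mid [ 0.6734 -0.1477  0.0278] ext [0.0402 0.0387 0.0152]
handle 1062 mean [0.4412 0.2744 0.2999] mid [0.4418 0.2775 0.2755] ext [0.0861 0.0321 0.0657]
base 3772 mean [0.5039 0.1028 0.0296] mid [0.4907 0.1128 0.028 ] ext [0.1741 0.199  0.012 ]
((483.541748046875, 109.51484680175781), (166.20657348632812, 189.90469360351562), 8.828340530395508)
1935 0.3083599429623989 [0.4477 0.277  0.3084]
78 231 [0.4841 0.2812 0.3043]
82 245 [0.4639 0.2746 0.302 ]
82 262 [0.4392 0.2708 0.305 ]
80 280 [0.4135 0.2711 0.3051]
130 233 [0.4894 0.244  0.2105]
160 232 [0.4956 0.2109 0.1623]
245 275 [0.4205 0.0767 0.0327]
190 232 [0.5018 0.1766 0.0949]
bench [ 0.3684  0.0693 -0.0004] [ 0.5843 -0.0964 -0.0026]
```

View pics/c1.png

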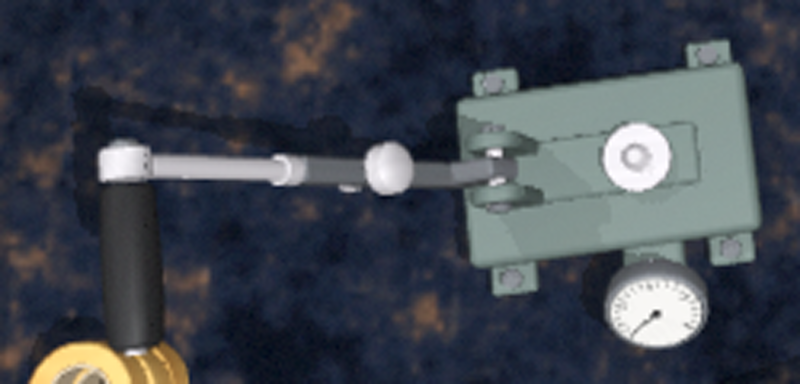

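The crop shows the tester turned slightly anticlockwise in world axes. The handle runs from about (130,180) to (135,345) in the crop. I still need a good yaw, so I'll fit a small model of the known points.

Run:
```python
from h import *
from scipy.optimize import least_squares
np.set_printoptions(precision=4,suppress=True)
W=np.load('top.npy'); im=cv2.imread('pics/top0.png')
# base top edges: left/right boundary & upper/lower boundary by row/col
m=(W[...,2]>.024)&(W[...,2]<.036)
up=[];lo=[]
for u in range(192,275,2):
    r=np.where(m[195:285,u])[0]+195
    if len(r): up.append(W[r[0],u,:2]); 
    if len(r) and (u<195 or 205<u<222): lo.append(W[r[-1],u,:2])
up=np.array(up)
med=np.median(up[:,0])
def rl(p,deg):
    r=least_squares(lambda q:p[:,0]-q[0]-q[1]*p[:,1],[p[:,0].mean(),0],loss='soft_l1',f_scale=.001).x
    return r
print('upper edge dx/dy',rl(up,1)); print('lower',rl(np.array(lo),1))
le=[];ri=[]
for v in range(212,255,2):
    r=np.where(m[v,160:290])[0]+160
    ri.append(W[v,r[-1],:2]); le.append(W[v,r[0],:2])
for n,p in(('right',ri),('left',le)):
    p=np.array(p)[:,::-1]; print(n,'dy/dx',rl(p,1))
# sleeve
h=W[238:288,65:105].reshape(-1,3);c=im[238:288,65:105].reshape(-1,3).max(1)
k=(h[:,2]>.27)&(c<90); h=h[k]
hi=h[h[:,2]>.27]; print('sleeve n',len(h),h.min(0),h.max(0))
# cylinder fit: r=.0125, horizontal axis
def f(q):
    y0,s,z0=q; d=(h[:,1]-y0-s*(h[:,0]-.44))/np.sqrt(1+s*s)
    return np.hypot(d,h[:,2]-z0)-.0125
r=least_squares(f,[.273,.1,.29],loss='soft_l1',f_scale=.001); print('axis y@x=.44, slope dy/dx, z',r.x,r.cost)
```

```text
upper edge dx/dy [ 0.5828 -0.1533]
lower [ 0.4729 -0.1528]
right dy/dx [-0.0554  0.1462]
left dy/dx [0.1358 0.1395]
sleeve n 919 [0.4033 0.2615 0.2877] [0.4748 0.2927 0.3084]
axis y@x=.44, slope dy/dx, z [0.2791 0.1549 0.2929] 0.0003971537465463245
```

{"api": "send_rows", "payload": {
  "motion": "0 0.0284 0.0307 -0.009 0 0 6.47;0 0.0284 0.0307 -0.009 0 0 6.47;0 0.0284 0.0307 -0.009 0 0 6.47;0 0.0284 0.0307 -0.009 0 0 6.47;0 0.0284 0.0307 -0.009 0 0 6.47",
  "force": 15
}}

```text
clock: 0.72
position: [0.4098, -0.4103, 0.2467]
ee_rot: [-2.749, -1.52, 0.0]
force: [-0.2, -0.3, -0.4]
width: 1.001
gripper_force: 0.0
```

{"api": "send_rows", "payload": {
  "motion": "0 0.0284 0.0307 -0.009 0 0 6.47;0 0.0284 0.0307 -0.009 0 0 6.47;0 0.0284 0.0307 -0.009 0 0 6.47;0 0.0284 0.0307 -0.009 0 0 6.47;0 0.0284 0.0307 -0.009 0 0 6.47"
}}

```text
clock: 1.35
position: [0.5518, -0.257, 0.2016]
ee_rot: [-2.217, -2.225, 0.0]
force: [0.2, 0.0, 0.7]
width: 0.998
gripper_force: 0.0
```

{"api": "send_rows", "payload": {
  "motion": "0 0 0 0 0 0 0;0 0 0 0 0 0 0"
}}

```text
clock: 1.6
position: [0.5507, -0.2585, 0.2019]
ee_rot: [-2.222, -2.22, 0.001]
force: [-0.6, -0.9, 0.7]
width: 1.0
gripper_force: 0.0
```

{"api": "send_rows", "payload": {
  "motion": "0 0 0 -0.04 0 0 0;0 0 0 -0.04 0 0 0;0 0 0 -0.025 0 0 0;0 0 0 -0.015 0 0 0;0 0 0 0 0 0 0"
}}

```text
clock: 2.22
position: [0.5504, -0.2588, 0.0817]
ee_rot: [-2.222, -2.219, 0.002]
force: [-0.6, -0.0, 0.1]
width: 1.002
gripper_force: 0.0
```

{"api": "send_rows", "payload": {
  "motion": "1 0 0 0 0 0 0;1 0 0 0 0 0 0;1 0 0 0 0 0 0;1 0 0 0 0 0 0;1 0 0 0 0 0 0"
}}

```text
clock: 2.85
position: [0.5512, -0.258, 0.0824]
ee_rot: [2.221, 2.222, 0.0]
force: [0.3, 0.0, 0.9]
width: 0.504
gripper_force: 0.0
```

{"api": "send_rows", "payload": {
  "motion": "1 0 0 0 0 0 0;1 0 0 0 0 0 0;1 0 0 0 0 0 0;1 0 0 0 0 0 0"
}}

```text
clock: 3.35
position: [0.5512, -0.258, 0.0822]
ee_rot: [-2.221, -2.222, 0.0]
force: [-0.7, 0.5, 0.2]
width: 0.37
gripper_force: 15.0
```

{"api": "send_rows", "payload": {
  "motion": "1 0 0 0.01 0 0 0;1 0 0 0.03 0 0 0;1 0 0 0.04 0 0 0;1 0 0 0.02 0 0 0;1 0 0 0 0 0 0"
}}

```text
clock: 3.98
position: [0.5521, -0.2583, 0.1843]
ee_rot: [2.219, 2.219, 0.002]
force: [0.1, 0.1, -1.5]
width: 0.371
gripper_force: 15.0
```

{"api": "send_rows", "payload": {
  "motion": "1 -0.0037 0.02 0 0 0 0;1 -0.0037 0.03 0 0 0 0;1 -0.0037 0.04 0 0 0 0;1 -0.0037 0.04 0 0 0 0;1 -0.0037 0.04 0 0 0 0"
}}

```text
clock: 4.6
position: [0.5312, -0.0853, 0.181]
ee_rot: [-2.218, -2.221, 0.002]
force: [1.0, -0.2, -1.3]
width: 0.372
gripper_force: 15.0
```

{"api": "send_rows", "payload": {
  "motion": "1 -0.0037 0.04 0 0 0 0;1 -0.0037 0.04 0 0 0 0;1 -0.0037 0.04 0 0 0 0;1 -0.0037 0.035 0 0 0 0;1 -0.0037 0.0242 0 0 0 0"
}}

```text
clock: 5.22
position: [0.5121, 0.0941, 0.1811]
ee_rot: [-2.216, -2.223, 0.002]
force: [0.4, -0.5, -0.9]
width: 0.37
gripper_force: 15.0
```

{"api": "send_rows", "payload": {
  "motion": "1 0 0 0 0 0 0;1 0 0 0 0 0 0"
}}

```text
clock: 5.48
position: [0.5133, 0.0908, 0.1815]
ee_rot: [-2.22, -2.222, 0.003]
force: [1.1, -0.1, -1.4]
width: 0.372
gripper_force: 15.0
```

Run:
```python
from h import *
np.set_printoptions(precision=4,suppress=True)
im,W=cloud('scene'); np.save('s1.npy',W)
cv2.imwrite('pics/s1.png',cv2.resize(im[120:320,150:400],None,fx=3,fy=3))
print(arm.observe()['position'])
```

```text
[0.5137 0.0904 0.1816]
```

View pics/s1.png

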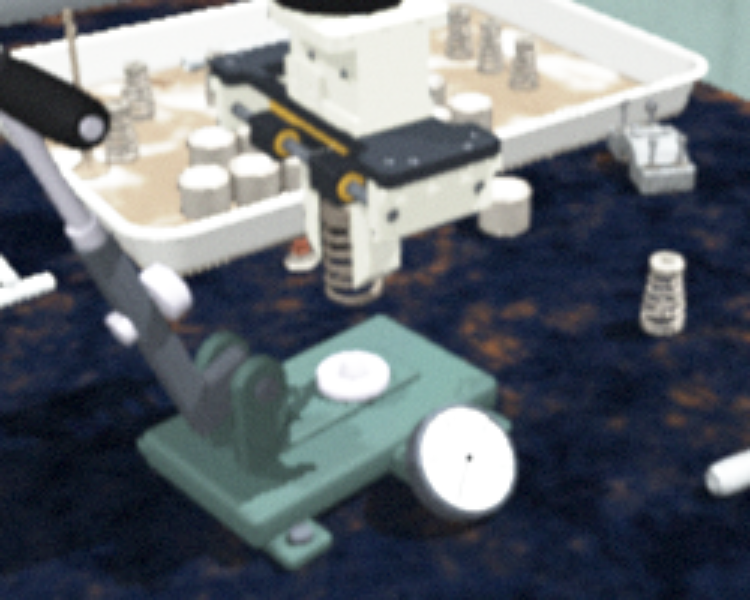

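The spring hangs upright at about (350,260), straight above the anvil at (352,375), and it is clear of the lever.

{"api": "send_rows", "payload": {
  "motion": "1 0 0 -0.03 0 0 0;1 0 0 -0.015 0 0 0;1 0 0 -0.005 0 0 0;1 0 0 -0.004 0 0 0;1 0 0 0 0 0 0"
}}

```text
clock: 6.15
position: [0.5144, 0.0912, 0.1285]
ee_rot: [2.221, 2.221, 0.0]
force: [1.1, -0.0, -1.4]
width: 0.37
gripper_force: 15.0
```

{"api": "send_rows", "payload": {
  "motion": "1 0 0 -0.002 0 0 0;1 0 0 -0.001 0 0 0;1 0 0 0 0 0 0"
}}

```text
clock: 6.52
position: [0.5142, 0.0912, 0.1253]
ee_rot: [2.221, 2.222, -0.0]
force: [-0.1, 0.3, -1.0]
width: 0.371
gripper_force: 15.0
```

{"api": "send_rows", "payload": {
  "motion": "1 0 0 -0.001 0 0 0;1 0 0 -0.001 0 0 0;1 0 0 0 0 0 0"
}}

```text
clock: 6.9
position: [0.5143, 0.0912, 0.1237]
ee_rot: [2.221, 2.221, 0.0]
force: [-2.0, -0.6, 7.4]
width: 0.374
gripper_force: 15.0
```

{"api": "send_rows", "payload": {
  "motion": "1 0 0 -0.0005 0 0 0;1 0 0 0 0 0 0"
}}

```text
clock: 7.15
position: [0.5144, 0.0913, 0.1235]
ee_rot: [2.221, 2.221, 0.001]
force: [-3.2, -0.1, 10.2]
width: 0.369
gripper_force: 15.0
```

Contact came at the expected height, so I'll ease off and release.

{"api": "send_rows", "payload": {
  "motion": "1 0 0 0.0008 0 0 0;0.2 0 0 0 0 0 0;0.2 0 0 0 0 0 0;0.2 0 0 0 0 0 0;0.2 0 0 0 0 0 0"
}}

```text
clock: 7.78
position: [0.5142, 0.0912, 0.1234]
ee_rot: [-2.221, -2.222, 0.0]
force: [-0.2, 0.4, 0.1]
width: 0.756
gripper_force: 0.0
```

{"api": "send_rows", "payload": {
  "motion": "0.2 0 0 0 0 0 0;0.2 0 0 0.01 0 0 0;0.2 0 0 0.03 0 0 0;0.2 0 0 0.04 0 0 0;0.2 0 0 0.04 0 0 0"
}}

```text
clock: 8.4
position: [0.514, 0.0912, 0.2454]
ee_rot: [2.221, 2.222, 0.0]
force: [-0.1, -0.2, -0.3]
width: 0.801
gripper_force: 0.0
```

Run:
```python
from h import *
im,W=cloud('scene')
cv2.imwrite('pics/s2.png',cv2.resize(im[120:320,150:400],None,fx=3,fy=3))
print(arm.observe()['position'],arm.observe()['joints'])
```

```text
[0.51605106 0.09217124 0.25051947] [ 0.04051748  0.34588232 -0.41129755  1.85103927  0.16600754  0.97062881
 -0.4416965 ]
```

View pics/s2.png

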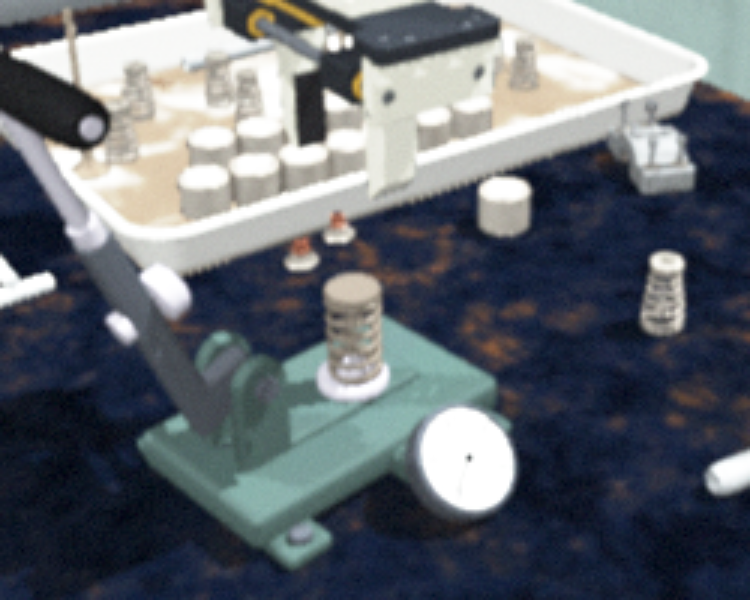

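The spring stands upright on the anvil at about (355,330), and the gripper is clear of it. Next I'll rise, turn the gripper so it closes along the tester's y, and go over the handle.

{"api": "send_rows", "payload": {
  "motion": "0 0 0 0.03 0 0 -10.17;0 0 0 0.03 0 0 -10.17;0 0 0 0.03 0 0 -10.17;0 0 0 0.03 0 0 -10.17;0 0 0 0.03 0 0 -10.17"
}}

```text
clock: 9.07
position: [0.5138, 0.0913, 0.3951]
ee_rot: [-2.963, -1.045, -0.001]
force: [1.1, 0.3, -0.4]
width: 1.003
gripper_force: 0.0
```

{"api": "send_rows", "payload": {
  "motion": "0 0 0 0.027 0 0 -10.17;0 0 0 0 0 0 -10.17;0 0 0 0 0 0 -10.17;0 -0.0174 0.0372 0 0 0 0;0 -0.0174 0.0372 0 0 0 0"
}}

```text
clock: 9.7
position: [0.4787, 0.1663, 0.421]
ee_rot: [-3.132, -0.235, -0.001]
force: [0.8, 1.0, 0.4]
width: 0.997
gripper_force: 0.0
```

{"api": "send_rows", "payload": {
  "motion": "0 -0.0174 0.0372 0 0 0 0;0 -0.0174 0.0372 0 0 0 0;0 -0.0174 0.0372 0 0 0 0;0 0 0 0 0 0 0;0 0 0 0 0 0 0"
}}

```text
clock: 10.32
position: [0.4273, 0.2767, 0.4208]
ee_rot: [3.132, 0.237, 0.001]
force: [-0.1, 0.1, 0.7]
width: 1.0
gripper_force: 0.0
```

Run:
```python
from h import *
im,W=cloud('wrist'); cv2.imwrite('pics/w1.png',im); np.save('w1.npy',W)
o=arm.observe(); print(o['position'],o['ee_rot'],o['joints'])
```

```text
[0.42761031 0.27628742 0.4207262 ] [3.13234889e+00 2.35108510e-01 5.24814654e-04] [-0.40373777  0.18523276 -0.33056435  1.61625712  0.06186058  1.35032831
 -2.16354615]
```

View pics/w1.png

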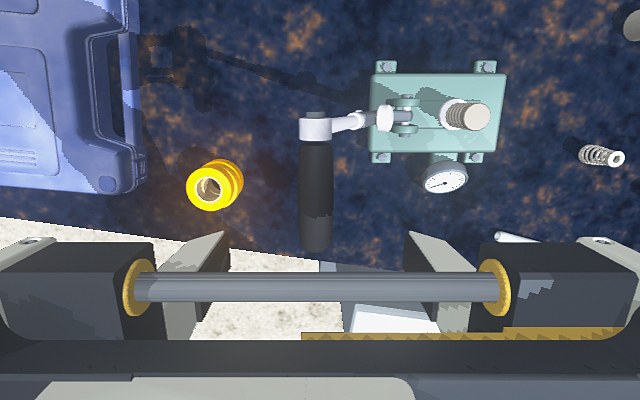

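The fingers, at about (200,250) and (430,250), straddle the handle centred at (317,195). The gripper's yaw is right, so I'll descend and close.

{"api": "send_rows", "payload": {
  "motion": "0 0 0 -0.03 0 0 0;0 0 0 -0.03 0 0 0;0 0 0 -0.02 0 0 0;0 0 0 0 0 0 0;0.5 0 0 0 0 0 0",
  "force": 25
}}

```text
clock: 11.0
position: [0.4279, 0.2769, 0.3415]
ee_rot: [-3.132, -0.235, -0.002]
force: [-0.2, -1.6, 0.3]
width: 0.932
gripper_force: 0.0
```

{"api": "send_rows", "payload": {
  "motion": "1 0 0 0 0 0 0;1 0 0 0 0 0 0;1 0 0 0 0 0 0;1 0 0 0 0 0 0;1 0 0 0 0 0 0"
}}

```text
clock: 11.62
position: [0.4272, 0.2772, 0.3406]
ee_rot: [3.133, 0.237, 0.0]
force: [0.1, -0.3, 0.6]
width: 0.397
gripper_force: 0.0
```

{"api": "send_rows", "payload": {
  "motion": "1 0 0 0 0 0 0;1 0 0 0 0 0 0;1 0 0 0 0 0 0;1 0 0 0 0 0 0;1 0 0 0 0 0 0"
}}

```text
clock: 12.25
position: [0.4272, 0.2773, 0.3405]
ee_rot: [-3.133, -0.237, -0.0]
force: [-0.0, 0.4, 0.0]
width: 0.257
gripper_force: 25.0
```

Run:
```python
import numpy as np
from cell import arm
o=arm.observe(); print(o['position'],o['force'],o['width'],o['gripper_force'])
t=.1515;off=-.058
def H(a): 
    y=.08-.24*np.cos(a)+.03*np.sin(a); z=.081+.24*np.sin(a)+.03*np.cos(a)
    return np.array([.514+off*np.cos(t)-y*np.sin(t),.0915+off*np.sin(t)+y*np.cos(t),z+.047])
A=[1.95,1.8,1.6,1.4,1.2,1.0,.8,.6,.4,.25,.2,.15,.1,.05,0]
p=H(A[0]);print(p)
for a in A[1:]:
    q=H(a);print(a,q.round(4),(q-p).round(4));p=q
```

```text
[0.42719093 0.27727173 0.34054148] [-0.02028217  0.41262596  0.00162247] 0.25673345361294386 24.99998345039785
[0.42697632 0.27720559 0.33984491]
1.8 [0.432  0.2446 0.3549] [ 0.005  -0.0326  0.0151]
1.6 [0.439  0.1984 0.367 ] [ 0.0071 -0.0462  0.0121]
1.4 [0.4463 0.1507 0.3696] [ 0.0073 -0.0477  0.0026]
1.2 [0.4535 0.1035 0.3626] [ 0.0072 -0.0472 -0.007 ]
1.0 [0.4604 0.0586 0.3462] [ 0.0069 -0.0449 -0.0164]
0.8 [0.4666 0.0178 0.3211] [ 0.0062 -0.0408 -0.0251]
0.6 [ 0.4719 -0.0172  0.2883] [ 0.0054 -0.035  -0.0328]
0.4 [ 0.4762 -0.0451  0.2491] [ 0.0043 -0.0279 -0.0392]
0.25 [ 0.4786 -0.0607  0.2164] [ 0.0024 -0.0156 -0.0326]
0.2 [ 0.4792 -0.0648  0.2051] [ 0.0006 -0.0041 -0.0114]
0.15 [ 0.4797 -0.0683  0.1935] [ 0.0005 -0.0035 -0.0116]
0.1 [ 0.4802 -0.0713  0.1818] [ 0.0005 -0.0029 -0.0117]
0.05 [ 0.4805 -0.0736  0.17  ] [ 0.0004 -0.0024 -0.0119]
0 [ 0.4808 -0.0754  0.158 ] [ 0.0003 -0.0018 -0.012 ]
```

The handle is gripped: the opening is 23.6 mm and the position is within 1 mm of the prediction. Now I'll swing it along the arc.

{"api": "send_rows", "payload": {
  "motion": "1 0.0025 -0.0163 0.008 0 0 0;1 0.0025 -0.0163 0.007 0 0 0;1 0.0035 -0.023 0.0075 0 0 0;1 0.0035 -0.0232 0.0046 0 0 0;1 0.0037 -0.0238 0.0025 0 0 0"
}}

```text
clock: 12.88
position: [0.443, 0.1727, 0.37]
ee_rot: [3.132, 0.235, -0.0]
force: [5.6, 3.7, -13.9]
width: 0.26
gripper_force: 25.0
```

{"api": "send_rows", "payload": {
  "motion": "1 0.0036 -0.0239 0.0001 0 0 0;1 0.0036 -0.0237 -0.0023 0 0 0;1 0.0036 -0.0235 -0.0047 0 0 0;1 0.0035 -0.0228 -0.007 0 0 0;1 0.0034 -0.0221 -0.0094 0 0 0"
}}

```text
clock: 13.5
position: [0.4605, 0.0586, 0.346]
ee_rot: [-3.13, -0.238, 0.0]
force: [7.2, 11.1, -16.8]
width: 0.257
gripper_force: 25.0
```

{"api": "send_rows", "payload": {
  "motion": "1 0.0032 -0.021 -0.0115 0 0 0;1 0.003 -0.0198 -0.0136 0 0 0;1 0.0028 -0.0183 -0.0155 0 0 0;1 0.0026 -0.0167 -0.0173 0 0 0;1 0.0022 -0.015 -0.0189 0 0 0"
}}

```text
clock: 14.12
position: [0.4743, -0.0312, 0.2696]
ee_rot: [-3.13, -0.238, -0.001]
force: [3.4, 13.2, -6.7]
width: 0.257
gripper_force: 25.0
```

{"api": "send_rows", "payload": {
  "motion": "1 0.0021 -0.0129 -0.0203 0 0 0;1 0.0014 -0.0086 -0.0161 0 0 0;1 0.001 -0.007 -0.0165 0 0 0;1 0 0 0 0 0 0"
}}

```text
clock: 14.62
position: [0.4787, -0.0598, 0.2163]
ee_rot: [-3.13, -0.237, 0.001]
force: [2.4, 8.6, -6.5]
width: 0.258
gripper_force: 25.0
```

```bash
cat > st.py <<'E'
from h import *
from scipy.optimize import brentq
np.set_printoptions(precision=4,suppress=True)
im,W=cloud('scene'); cv2.imwrite('pics/s3.png',cv2.resize(im[120:320,150:400],None,fx=3,fy=3))
o=arm.observe(); p=o['position']; print(p,o['ee_rot'],o['force'],o['width'])
zz=p[2]-.047
print('a from z',brentq(lambda a:.081+.24*np.sin(a)+.03*np.cos(a)-zz,-.3,1))
E
python3 st.py
```

```text
[ 0.4787 -0.0596  0.2167] [-3.1303 -0.2378  0.0008] [ 2.5424  8.6192 -6.476 ] 0.2577670077846751
a from z 0.251094613896875
```

View pics/s3.png

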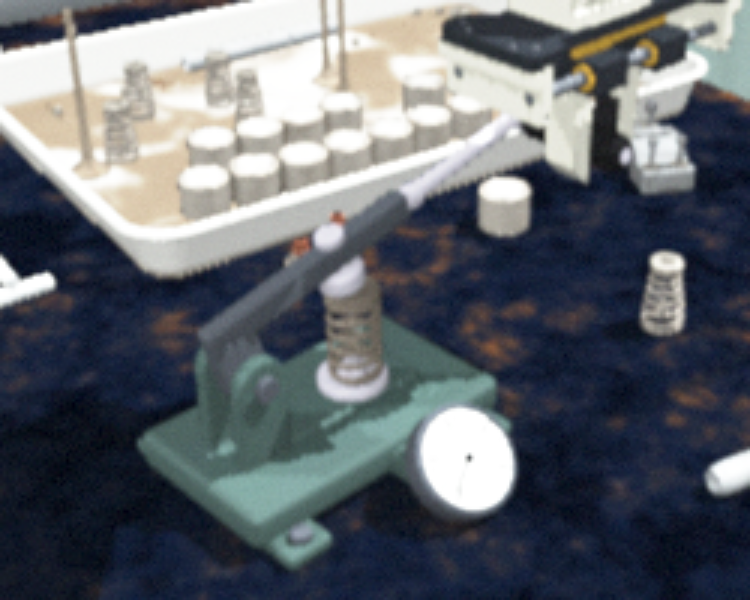

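The foot, at about (343,275), is just above the retainer and the spring is upright. Now I'll press gently.

{"api": "send_rows", "payload": {
  "motion": "1 0.0004 -0.0025 -0.0057 0 0 0;1 0.0003 -0.0022 -0.0057 0 0 0;1 0.0003 -0.0018 -0.0058 0 0 0;1 0.0003 -0.0018 -0.0058 0 0 0;1 0 0 0 0 0 0"
}}

```text
clock: 15.3
position: [0.4799, -0.0672, 0.1942]
ee_rot: [-3.13, -0.239, 0.001]
force: [-0.3, 10.7, -1.3]
width: 0.258
gripper_force: 25.0
```

{"api": "send_rows", "payload": {
  "motion": "1 0.0003 -0.0015 -0.0058 0 0 0;1 0.0003 -0.0015 -0.0058 0 0 0;1 0.0002 -0.0012 -0.006 0 0 0;1 0.0002 -0.0012 -0.006 0 0 0;1 0 0 0 0 0 0"
}}

```text
clock: 15.92
position: [0.4808, -0.0724, 0.1711]
ee_rot: [-3.13, -0.239, 0.001]
force: [-3.2, 11.5, 5.9]
width: 0.26
gripper_force: 25.0
```

```bash
sed -i 's/s3.png/s4.png/' st.py; python3 st.py
```

```text
[ 0.4808 -0.0724  0.1713] [-3.1297 -0.2394  0.0004] [-3.237  11.0417  6.2242] 0.2553211730678482
a from z 0.05545951150331412
```

Force rise matches the spring rate (about 12 N). I'll press to level and check with the camera.

{"api": "send_rows", "payload": {
  "motion": "1 0.0001 -0.001 -0.005 0 0 0;1 0.0001 -0.0008 -0.005 0 0 0;1 0.0001 -0.0005 -0.0025 0 0 0;1 0 0 0 0 0 0;1 0 0 0 0 0 0"
}}

```text
clock: 16.6
position: [0.4811, -0.0744, 0.1591]
ee_rot: [-3.129, -0.24, 0.0]
force: [-4.3, 13.4, 11.4]
width: 0.259
gripper_force: 25.0
```

```bash
python3 st.py
python3 - <<'E'
from h import *
np.set_printoptions(precision=4,suppress=True)
t=.1515;R=np.array([[np.cos(t),np.sin(t)],[-np.sin(t),np.cos(t)]])
for n in('top','scene'):
    im,W=cloud(n); L=W.copy(); L[...,:2]=(W[...,:2]-[.514,.0915])@R.T
    # lever arm upper surface profile in tester frame, x within 4mm, per y
    for y in np.arange(-.15,.08,.02):
        k=(abs(L[...,0])<.005)&(abs(L[...,1]-y)<.004)&(L[...,2]>.08)&(L[...,2]<.2)
        if k.sum()>2: print(n,round(y,3),k.sum(),np.percentile(L[...,2][k],[50,95]))
    # black sleeve outer end
    k=(L[...,0]>-.095)&(L[...,0]<-.07)&(abs(L[...,1]+.16)<.03)&(L[...,2]>.08)&(L[...,2]<.135)
    if k.sum(): print(n,'sleeve',k.sum(),L[k].min(0),L[k].max(0))
    # retainer side: near spring axis
    k=(np.hypot(L[...,0],L[...,1])<.02)&(L[...,2]>.05)&(L[...,2]<.15)
    print(n,'spring z hist',np.histogram(L[...,2][k],np.arange(.05,.15,.004)))
E
```

```text
[ 0.4811 -0.0744  0.1591] [-3.1294 -0.2401  0.0001] [-3.9491 13.2713 11.4601] 0.26389353217918204
a from z 0.0047084391568226365
top -0.07 23 [0.1165 0.1187]
top -0.05 25 [0.1199 0.1224]
top -0.03 22 [0.1204 0.1229]
top -0.01 26 [0.1204 0.1264]
top 0.01 18 [0.1224 0.129 ]
top 0.03 23 [0.1202 0.1224]
top 0.05 22 [0.1194 0.1222]
top 0.07 21 [0.1195 0.1218]
top spring z hist (array([ 1,  4,  4,  5,  3,  4,  2,  2, 32, 19,  1,  5, 37, 15,  5,  4, 11,
       75, 39, 40,  0,  0,  0,  0]), array([0.05 , 0.054, 0.058, 0.062, 0.066, 0.07 , 0.074, 0.078, 0.082,
       0.086, 0.09 , 0.094, 0.098, 0.102, 0.106, 0.11 , 0.114, 0.118,
       0.122, 0.126, 0.13 , 0.134, 0.138, 0.142, 0.146]))
scene -0.13 9 [0.116 0.118]
scene -0.11 6 [0.1172 0.1182]
scene -0.09 12 [0.1165 0.1177]
scene -0.07 10 [0.1158 0.1183]
scene -0.05 10 [0.1205 0.1214]
scene -0.03 11 [0.1202 0.1209]
scene -0.01 9 [0.1201 0.1253]
scene 0.01 36 [0.1194 0.1254]
scene 0.03 11 [0.1196 0.1207]
scene 0.05 15 [0.1197 0.1204]
scene 0.07 14 [0.1197 0.1208]
scene sleeve 212 [-0.0892 -0.1875  0.0991] [-0.07   -0.1306  0.1349]
scene spring z hist (array([24, 45, 45, 36, 38, 19, 12, 36, 63, 18, 31, 30, 50, 27, 29, 35, 33,
       64, 44,  9,  0,  0,  0,  0]), array([0.05 , 0.054, 0.058, 0.062, 0.066, 0.07 , 0.074, 0.078, 0.082,
       0.086, 0.09 , 0.094, 0.098, 0.102, 0.106, 0.11 , 0.114, 0.118,
       0.122, 0.126, 0.13 , 0.134, 0.138, 0.142, 0.146]))
```

View pics/s4.png

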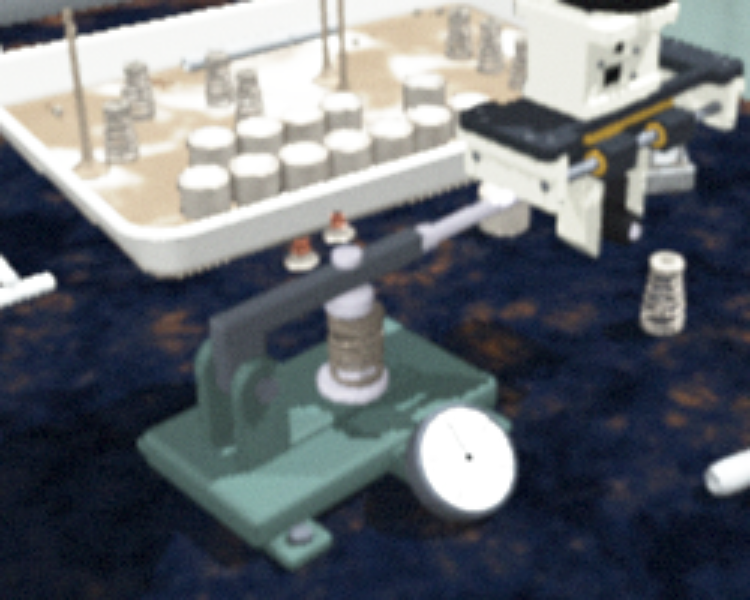

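The lever looks level: its top surface varies by about 0.5 mm over 100 mm, which is 0.005 rad. The spring is squeezed at about (355,340) and the dial has moved. I'll let it settle and then hand in.

{"api": "send_rows", "payload": {
  "motion": "1 0 0 -0.0005 0 0 0;1 0 0 0 0 0 0;1 0 0 0 0 0 0;1 0 0 0 0 0 0;1 0 0 0 0 0 0"
}}

```text
clock: 17.38
position: [0.4811, -0.0744, 0.1588]
ee_rot: [-3.129, -0.24, -0.0]
force: [-5.2, 13.4, 12.7]
width: 0.261
gripper_force: 25.0
```

```bash
python3 -c "
from cell import arm
print(arm.observe()['position'],arm.sign_off())"
```

```text
the job is handed in; nothing more can be done
[ 0.48110297 -0.07438539  0.15880768] None
```

I handed the job in at about 17 s: the spring stands on the anvil and the lever is held by its handle within about 0.005 rad of level, so the spring should be at about 46 mm (worked out from the lever angle, not measured directly). The hand-in gave no verdict.

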